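# Open the pump's service cover

## Task

With the screwdriver, press in each of the pump's two slotted fasteners and turn it a quarter turn counter-clockwise, as far as it goes, so that both tabs clear the cover; turn them with the screwdriver only, keep the gripper itself off the pump. Then put the screwdriver back upright in its block, right down on its flange, and lift the cover out by its rib and lay it flat, rib up, in the steel tray. Leave everything else on the counter where it is.

Things in the scene. Friction and masses are not known exactly. Their poses are not given: they have to be found in the camera images.
- pump: White bedside pump, 170 x 210 x 70 mm (x, y, z), lying on its back, fixed to the counter. Origin: centre of its underside; z up. A recess in its top face (70 mm above the counter) holds the cover; the two fasteners stand 70 mm to either side of its middle along y.
- slot_a (a point): Point on fastener A's axis at the top face of its unpressed head (25 mm across), 70 mm from the pump's middle along its + y. Fixed to the pump: its axes are the pump's and do not turn. Slot: straight across the whole head, 4.4 mm wide, 5 mm deep, open at both ends; at joint value 0 it lies along this y axis and turns with the joint.
- slot_b (a point): Point on fastener B's axis at the top face of its unpressed head (25 mm across), 70 mm from the pump's middle along its - y. Fixed to the pump: its axes are the pump's and do not turn. Slot as in A. Head (both): sprung plunger, 3 N starts it, then 1.3 N per mm, 7.5 mm travel (13 N at the bottom).
- cam_a (a joint): Quarter-turn fastener A, pump's +y side: steel slotted head on a tab 8 mm wide, ending 21 mm from the axis. Rotation in rad, growing COUNTER-CLOCKWISE seen from above. 0 = locked, tab pointing at the cover's middle, over its edge (starts at 0 to 0.1); end stop 1.571 = free, tab along the cover's edge; it clears the cover from 1.15 on. The slot points along the tab.
- cam_b (a joint): Fastener B, pump's -y side, same build and joint sense as A. Both: friction 0.06 N m. The head carries a tongue 6 mm wide above the tab, out to 20 mm; it meets a keeper (small overhanging hook on the cover) at about 0.35 rad and passes freely under it only while the head is held pressed in by 6 mm or more (11 N), until about 1.15 rad; then it may spring up. Stays where it is left.
- cover_rib (a point): Grey cast-metal cover, loose, 0.45 kg: plate 80 x 110 x 5 mm (x, y, z) with a rib to hold it by in the middle of its top, 12 mm thick (x), 46 mm long (y), 26 mm high. Point: rib's middle, 5 mm below its top, 21 mm above the plate's top face, 26 mm above its underside. z up. At the start it lies in the recess (1.5 mm play), axes along the pump's. Two keeper hooks (see cam_b) rise 15 mm from its ends.
- driver_handle (a point): Flat-blade screwdriver, 0.12 kg, 144 mm long, upright in its block, blade down. Point: middle of the square handle (26 x 26 mm, 76 mm long, flats facing this x and y), on the tool's axis, 38 mm below the top, 106 mm above the tip. z up. Blade 14 mm wide along x, 2.4 mm thick along y, 14 mm long; shaft 8 mm across; flange 34 mm across, its underside 62 mm above the tip.
- stand: Aluminium block 75 x 75 x 75 mm, fixed, with one square hole 18 x 18 mm and 70 mm deep in the middle of its top. Origin: centre of its underside. The screwdriver hangs in it by its flange, resting on the top face, tip 13 mm above the counter.
- tray: Open square steel tray, 180 x 180 x 25 mm outside, walls and floor 4 mm thick, fixed. Origin: centre of its underside.
- spray: Bystander: green bottle, 48 mm across, 150 mm high. Origin: underside.
- tape: Bystander: white tape ring, 68 mm across, 25 mm high. Origin: underside.
- swabs: Bystander: paper box 85 x 55 x 40 mm. Origin: underside.
- beaker: Bystander: white cup, 66 mm across, 70 mm high. Origin: underside.
- jar: Bystander: amber jar, 56 mm across, 70 mm high. Origin: underside.

How it is judged:
By the outcome, as a careful person would: the job done as asked, in the order asked, and still so for the second after the job is handed in, with the robot touching nothing.
It also fails if it takes over 72 s, if anything falls off the work surface, if the arm or the gripper's body presses on something with over 40 N, if the wrist force passes 120 N, or if a joint passes its speed limit or range.

## Robot

A 7-joint arm with a two-finger parallel gripper is mounted at the origin on the work surface. World frame = base frame: x ahead of the robot, y to its left, z up, the work surface at z = 0. Lengths are in m, angles in rad, forces in N, time in s.
With the tool pointing down it reaches from about 0.425 to 0.925 m from the base axis. Payload 6.8 kg.
Tool frame: the origin (TCP) lies at the very end of the fingers, on their centre line; the grasp point (between the pads) lies bot.grip_point_offset behind it (bot.grip_point_offset is the distance from the TCP to the grasp point, in m); z points along the fingers, y is the line along which they close (so a half turn about z gives the same grasp; the last joint's range is limited). The gripper opens to 85 mm and grips with 20 to 120 N. Pads are 22 mm wide; open, the fingers measure 114 mm over their backs; the gripper's body (76 mm by 85 mm) begins 54 mm behind the grasp point. The pads swing forward as they close: fully open they stand 13 mm farther back than shut.
Start: joints at [-0.108, 0.477, 0.022, 1.555, -0.011, 1.109, -0.083], TCP at [0.675, 0, 0.231] pointing down, gripper open.
Joint ranges: [-2.96, 2.96], [-0.34, 2.1], [-1.41, 1.46], [0.24, 2.44], [-1.37, 4.51], [0.17, 1.92], [-2.96, 2.96]. Speed limits (rad/s): [2.39, 2.39, 3.14, 3.14, 3.14, 3.14, 3.14].

## Interface

Orientations are given as a unit quaternion [w, x, y, z].
In Python, from station import bot, imaging gives the robot as it stands. The module is installed in compiled form; this text tells all that it offers.
- The arm moves only by the tool carry_out, never from a script. Its argument "targets" is one flat list of numbers, 5 for each row, row after row: the closure in counts, from 0 (fully open) to 255 (shut), then the shift along the world's x, y, z in mm, then the turn about the world's z in degrees. A call has 1 to 20 rows; each row shifts and turns the commanded pose from where the row before left it; what a row does not reach is not made up. A row lasts 1/10 s, in which the tool goes at most 50 mm and 8.59 degrees, less where a joint would pass 70% of its speed; a pose out of reach is approached as far as the arm can. A call is refused whole if a number of a shift passes 50 or a number of a turn 8.59, either way. A call with a gripper value outside its range is refused whole. The fingers move at their own pace and stop on an object; "newtons" is the grip in N (left out, the last holds). Time passes only in rows, so rows that do not move let the fingers close. It gives the time, the measured TCP pose, the force, the opening and the grip force at its end, in the units of the state.
- bot.get_obs(): the state, without advancing time (a new reading comes with each control period).
- imaging.read_camera(name): name is "scene" or "side" or "wrist"; returns a dict with "frame" (480x640x3 uint8, red, green, blue), "fov_y" (degrees; the focal length in pixels is half the picture's height over the tangent of half this angle, whatever the lens; pixels are square), "cx", "cy" (the principal point, pixels), "pose" (4x4, takes a point from camera to world coordinates); the wrist camera has in their place "tool_from_camera" (4x4, takes a point from camera to tool coordinates, whose origin is the TCP and whose axes are the flange's). Camera axes: x right, y up, looking along -z (the intrinsics and any distortion apply to the point x, -y, -z); pixel columns grow to the right and rows downward; lengths in m; the calibration is good to about 2 mm. A picture is of the moment at which its call begins: read the wrist's pose just before it. There is no depth.
- bot.hand_in(): hands the job in; it is judged then, once.
The state is a dict: "t": time; "q": joint angles; "joint_vel": joint speeds; "joint_torque": joint torques, N m; "eef_pos": TCP position; "tool_rot": TCP orientation; "contact_force": force on the tool from outside, world axes, zero at the start; "torque": the same for the moment, N m; "gripper_width": opening from 0.0 (shut) to 1.0 (fully open); "grasp_force": force on a finger pad.
Only numpy, scipy, OpenCV 4.12 (cv2) and the standard library are available. Lean on these libraries where they do the work, as an engineer would, in place of code of your own. Each camera call takes 0.05 s, during which the arm holds its last target. There are 200 camera calls.

## Working session

There is one attempt and no reset: what is moved stays moved. The work goes in short steps, Python scripts to look and compute and a tool call to move; the robot and the scene stay as the last step left them, time stands still between calls to the robot, and variables do not carry over. Pictures are saved under pics/ and viewed, at most 10 in all, crops included, and the job is handed in when it is done.

Besides the shell and the picture viewer there is one more tool, called after "Emit:" by a JSON object that holds its "op" and its "data". carry_out: Moves the arm, as the interface text tells. Its arguments: {"type":"object","properties":{"targets":{"type":"array","items":{"type":"number"}},"newtons":{"type":"number"}},"required":["targets"]}

```bash
mkdir -p pics
python3 - <<'E'
from station import bot, imaging
import cv2,numpy as np
o=bot.get_obs(); print({k:np.round(v,3) for k,v in o.items()}, bot.grip_point_offset)
for n in ["scene","side","wrist"]:
    c=imaging.read_camera(n); cv2.imwrite(f"pics/{n}0.png",c["frame"][:,:,::-1])
    print(n,{k:(np.round(v,4).tolist() if k!='frame' else 0) for k,v in c.items()})
E
```

```text
{'t': np.float64(0.0), 'q': array([-0.108,  0.478,  0.022,  1.556, -0.012,  1.109, -0.083]), 'joint_vel': array([ 0.001, -0.   , -0.001, -0.   ,  0.   ,  0.001, -0.001]), 'joint_torque': array([-1.0000e-03, -5.9644e+01,  1.6080e+00, -2.8119e+01,  1.2000e-02,
        9.0000e-03,  0.0000e+00]), 'eef_pos': array([ 0.674, -0.   ,  0.23 ]), 'tool_rot': array([-0.001,  0.707,  0.707, -0.001]), 'contact_force': array([-1.431, -0.73 ,  0.547]), 'torque': array([-0.001,  0.02 ,  0.023]), 'grasp_force': np.float64(0.0), 'gripper_width': np.float64(0.999)} 0.0187
scene {'frame': 0, 'fov_y': 50.1587, 'cx': 327.8439, 'cy': 241.1611, 'pose': [[0.4713, -0.7675, 0.4345, 0.9974], [0.8819, 0.4034, -0.244, -0.2439], [0.012, 0.4982, 0.867, 1.0143], [0.0, 0.0, 0.0, 1.0]]}
side {'frame': 0, 'fov_y': 55.0213, 'cx': 317.9091, 'cy': 242.3981, 'pose': [[0.8154, 0.3232, -0.4802, 0.0337], [-0.5788, 0.4693, -0.6669, -0.7381], [0.0098, 0.8218, 0.5697, 0.7245], [0.0, 0.0, 0.0, 1.0]]}
wrist {'frame': 0, 'fov_y': 70.2938, 'cx': 314.9131, 'cy': 227.1554, 'tool_from_camera': [[0.0001, 0.9647, 0.2633, 0.066], [1.0, 0.0, -0.0005, 0.0002], [-0.0005, 0.2633, -0.9647, -0.1426], [0.0, 0.0, 0.0, 1.0]]}
```

View pics/scene0.png

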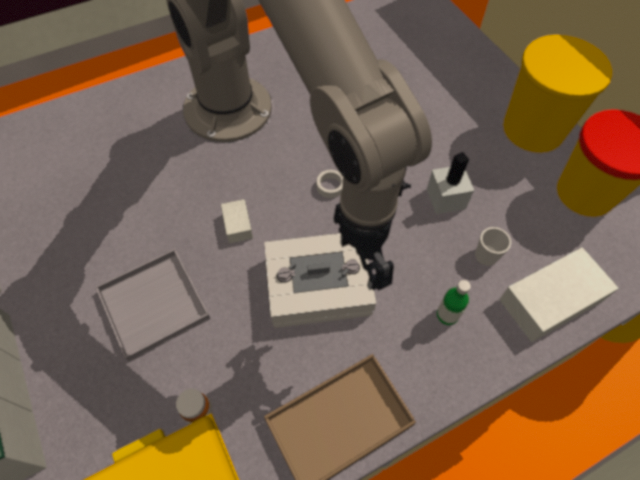

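View pics/side0.png

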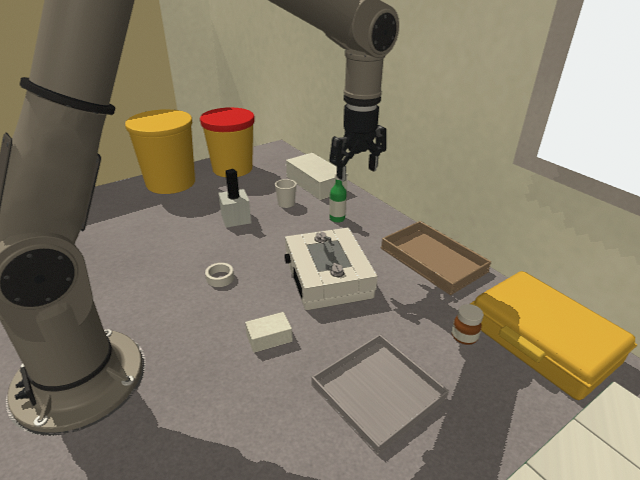

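```bash
cat > h.py <<'E'
import numpy as np, cv2
from station import bot, imaging
from scipy.spatial.transform import Rotation as R
def cam(n):
    o=bot.get_obs(); c=imaging.read_camera(n)
    if n=="wrist":
        T=np.eye(4); q=o["tool_rot"]; T[:3,:3]=R.from_quat([q[1],q[2],q[3],q[0]]).as_matrix(); T[:3,3]=o["eef_pos"]
        c["pose"]=T@c["tool_from_camera"]
    return c
def f(c): return 240/np.tan(np.radians(c["fov_y"]/2))
def unproj(c,uv,z):
    d=np.array([(uv[0]-c["cx"])/f(c),-(uv[1]-c["cy"])/f(c),-1]); d=c["pose"][:3,:3]@d; p=c["pose"][:3,3]
    return np.round(p+d*(z-p[2])/d[2],4)
def proj(c,X):
    x=np.linalg.inv(c["pose"])@np.append(X,1); return np.round([c["cx"]+f(c)*x[0]/-x[2],c["cy"]-f(c)*x[1]/-x[2]],1)
def save(c,name,crop=None,s=1):
    im=c["frame"][:,:,::-1]
    if crop: im=im[crop[1]:crop[3],crop[0]:crop[2]]
    cv2.imwrite("pics/"+name,cv2.resize(im,None,fx=s,fy=s,interpolation=cv2.INTER_CUBIC))
E
python3 - <<'E'
from h import *
s=cam("scene"); d=cam("side")
print("fast",[unproj(s,p,.08) for p in [(286,273),(349,267)]],[unproj(d,p,.08) for p in [(321,237),(337,269)]])
print("pumptop",[unproj(s,p,.07) for p in [(265,240),(270,308),(374,292)]],[unproj(d,p,.07) for p in [(287,238),(348,230),(374,265),(303,282)]])
print("drv",unproj(s,(460,156),.157),unproj(d,(231,172),.157))
print("stand",[unproj(s,p,.075) for p in [(432,172),(464,168),(472,188),(438,194)]],unproj(d,(234,198),.075))
print("tray",[unproj(s,p,.025) for p in [(97,294),(174,253),(208,312),(127,354)]],[unproj(d,p,.025) for p in [(313,380),(379,338),(445,389),(378,445)]])
E
```

```text
fast [array([ 0.5553, -0.0912,  0.08  ]), array([0.603 , 0.0285, 0.08  ])] [array([0.597 , 0.0313, 0.08  ]), array([ 0.5513, -0.0945,  0.08  ])]
pumptop [array([ 0.4596, -0.095 ,  0.07  ]), array([ 0.6052, -0.1509,  0.07  ]), array([0.6714, 0.0484, 0.07  ])] [array([0.5324, 0.0883, 0.07  ]), array([0.6824, 0.0298, 0.07  ]), array([ 0.6396, -0.1216,  0.07  ]), array([ 0.469 , -0.0788,  0.07  ])]
drv [0.5139 0.3467 0.157 ] [0.5119 0.3405 0.157 ]
stand [array([0.4764, 0.3185, 0.075 ]), array([0.5011, 0.3908, 0.075 ]), array([0.556 , 0.3734, 0.075 ]), array([0.534 , 0.2959, 0.075 ])] [0.5124 0.3404 0.075 ]
tray [array([ 0.3895, -0.4523,  0.025 ]), array([ 0.3714, -0.2775,  0.025 ]), array([ 0.5351, -0.2628,  0.025 ]), array([ 0.5435, -0.4357,  0.025 ])] [array([ 0.3555, -0.2807,  0.025 ]), array([ 0.5272, -0.2715,  0.025 ]), array([ 0.5422, -0.4358,  0.025 ]), array([ 0.3681, -0.4483,  0.025 ])]
```

View pics/wrist0.png

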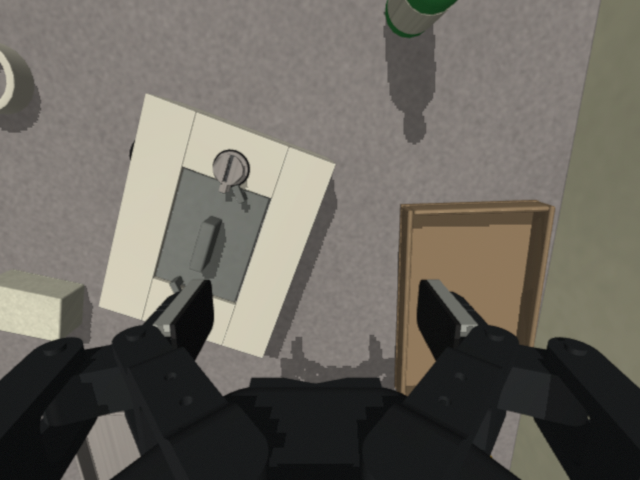

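The wrist picture shows the pump skewed by about -20°, with fastener heads near (231,167) and (175,295). The stand and driver are at about (0.513, 0.343), and the tray is at about (0.455, -0.36). I'll go above the screwdriver and look again from there.

Emit:
{"op": "carry_out", "data": {"targets": [0,-16,34,3,-2,0,-16,34,3,-2,0,-16,34,3,-2,0,-16,34,3,-2,0,-16,34,3,-2,0,-16,34,3,-2,0,-16,34,3,-2,0,-16,34,3,-2,0,-16,34,3,-2,0,-16,34,3,-2,0,0,0,0,0,0,0,0,0,0,0,0,0,0,0]}}

```text
t: 1.55
eef_pos: [0.5156, 0.3387, 0.2611]
tool_rot: [0.0, 0.82, 0.573, -0.0]
contact_force: [0.6, -0.3, -0.7]
gripper_width: 1.0
grasp_force: 0.0
```

Run:
```python
from h import *
c=cam("wrist"); save(c,"w1.png"); print(c["pose"].tolist()); s=cam("scene"); save(s,"s1.png")
print(proj(c,[.513,.343,.157]),bot.get_obs()["eef_pos"],bot.get_obs()["t"])
```

```text
[[0.9392653407943027, 0.33122310662067683, 0.08984360424153243, 0.5386912491657172], [-0.3431908424235477, 0.9058840317656057, 0.2481817210608091, 0.4007247563467067], [0.0008156342175545274, -0.263941991037117, 0.9645382108077336, 0.4036776188890586], [0.0, 0.0, 0.0, 1.0]]
[308.9 221.4] [0.51588091 0.33838873 0.26116486] 1.65
```

View pics/w1.png

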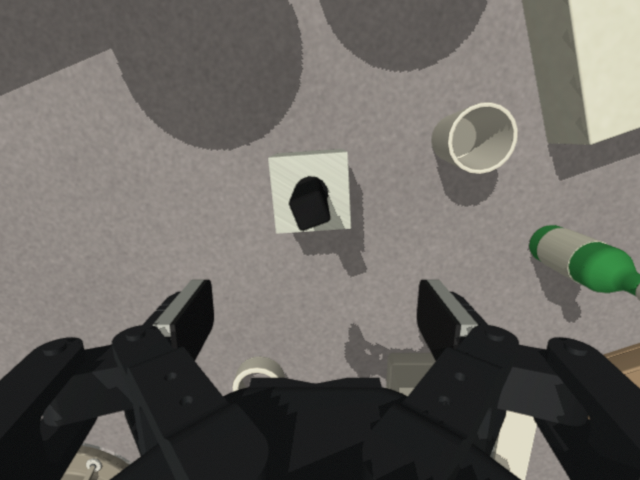

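The picture shows the stand top spanning (269,152) to (352,233). The dark handle's top is around (311,212), turned about 17° CCW relative to the image. I'll measure it more precisely on an enlarged crop.

Run:
```python
from h import *
c=cam("wrist"); save(c,"w1c.png",(260,140,360,240),6)
g=cv2.cvtColor(c["frame"],cv2.COLOR_RGB2GRAY)[140:240,260:360]
m=(g<28).astype(np.uint8); 
print(np.percentile(g[60:85,40:60],[5,50,95]))
cs,_=cv2.findContours(m,cv2.RETR_EXTERNAL,cv2.CHAIN_APPROX_NONE); k=max(cs,key=cv2.contourArea)
print(cv2.boundingRect(k),cv2.approxPolyDP(k,2,True).reshape(-1,2)+[260,140])
```

```text
[26. 28. 30.]
(30, 38, 39, 50) [[316 178]
 [298 184]
 [290 204]
 [297 218]
 [297 212]
 [293 211]
 [296 208]
 [292 208]
 [291 201]
 [314 192]
 [318 194]
 [318 211]
 [315 212]
 [316 209]
 [311 205]
 [314 213]
 [318 214]
 [315 222]
 [305 227]
 [328 218]
 [325 188]]
```

View pics/w1c.png

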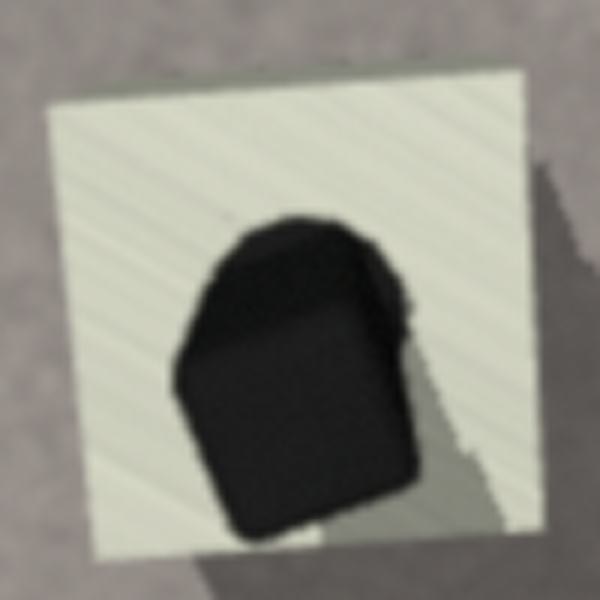

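Run:
```python
from h import *
c=cam("wrist")
def q(P,z):
    p=np.array([unproj(c,(260+a/6,140+b/6),z)[:2] for a,b in P]); e=np.roll(p,-1,0)-p
    print(p.mean(0),np.hypot(*e.T),np.degrees(np.arctan2(e[:,1],e[:,0])))
q([(180,385),(245,545),(418,480),(352,305)],.157)
q([(48,103),(523,70),(547,528),(95,560)],.075)
```

```text
[0.5164   0.349575] [0.02190091 0.02320539 0.02340085 0.02328605] [ -89.47676542    1.23463171   90.48969559 -175.07289005]
[0.515825 0.3492  ] [0.075      0.07484932 0.0758093  0.07528805] [ -16.26020471 -105.57737889  164.0753672    73.80372106]
```

Driver centre is (0.516, 0.3495) with yaw about +1°. The stand gives the same centre, and its side measures 75 mm as it should. Now I'll grasp the driver.

Emit:
{"op": "carry_out", "data": {"targets": [0,0,4,0,7,0,0,4,0,7,0,0.5,3,0,7,0,0,0,-40,0,0,0,0,-40,0,0,0,0,-40,0,0,0,0,-30,0,0,0,0,-9,0,0,0,0,0,0,255,0,0,0,0,255,0,0,0,0,255,0,0,0,0,255,0,0,0,0,255,0,0,0,0,255,0,0,0,0,255,0,0,0,0], "newtons": 80}}

```text
t: 3.35
eef_pos: [0.516, 0.3515, 0.1035]
tool_rot: [0.0, 0.701, 0.713, 0.001]
contact_force: [-1.5, 0.2, 6.8]
gripper_width: 0.29
grasp_force: 79.1
```

Emit:
{"op": "carry_out", "data": {"targets": [255,0,0,10,0,255,0,0,35,0,255,0,0,40,0,255,0,0,40,0,255,0,0,15,0,255,0,0,0,0,255,0,0,0,0]}}

```text
t: 4.05
eef_pos: [0.5148, 0.3504, 0.241]
tool_rot: [-0.0, 0.701, 0.713, -0.001]
contact_force: [-0.8, -0.2, -1.9]
gripper_width: 0.293
grasp_force: 78.6
```

Run:
```python
from h import *
o=bot.get_obs(); tip=o["eef_pos"]-[0,0,.087]; print(tip,o["contact_force"])
ims=[]
for n in ["scene","side","wrist"]:
    c=cam(n); u,v=proj(c,tip+[0,0,.015]).astype(int); print(n,u,v)
    u=np.clip(u,40,600);v=np.clip(v,40,440)
    im=cv2.resize(c["frame"][v-40:v+40,u-40:u+40,::-1],(260,260),interpolation=cv2.INTER_CUBIC)
    ims.append(im)
cv2.imwrite("pics/blade.png",np.hstack(ims))
```

```text
[0.51483386 0.35044818 0.15403528] [-0.77810751 -0.24926882 -1.87103969]
scene 463 152
side 229 166
wrist 315 237
```

View pics/blade.png

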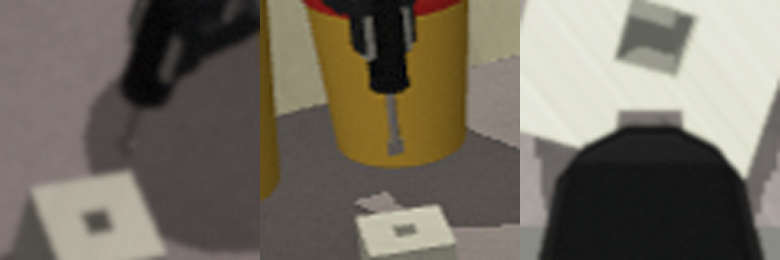

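Side and wrist views show the blade lies along the finger closing line (tool y). I'll move over the pump with the blade turned to about -110°.

Emit:
{"op": "carry_out", "data": {"targets": [255,0.5,-26,1,-8,255,0.5,-26,1,-8,255,0.5,-26,1,-8,255,0.5,-26,1,-8,255,0.5,-26,1,-8,255,0.5,-26,1,-8,255,0.5,-26,1,-8,255,0.5,-26,1,-8,255,0.5,-26,1,-8,255,0.5,-26,1,-8,255,0.5,-26,1,-8,255,0.5,-26,1,-8,255,0.5,-26,0,-8,255,0.5,-25,0,-8,255,0,0,0,0,255,0,0,0,0]}}

```text
t: 5.8
eef_pos: [0.522, -0.0122, 0.2533]
tool_rot: [0.0, 0.983, -0.182, -0.001]
contact_force: [-0.2, 1.0, -1.6]
gripper_width: 0.295
grasp_force: 78.6
```

Run:
```python
from h import *
c=cam("wrist"); save(c,"w2.png",(160,60,480,300),2.5); np.save("w2pose.npy",c["pose"]); o=bot.get_obs(); print(o["eef_pos"],o["q"],o["t"])
```

```text
[ 0.52208627 -0.0112387   0.25341693] [-0.41168289  0.20554826  0.36568588  1.91117484 -0.08475164  1.04134095
 -1.94529265] 5.85
```

View pics/w2.png

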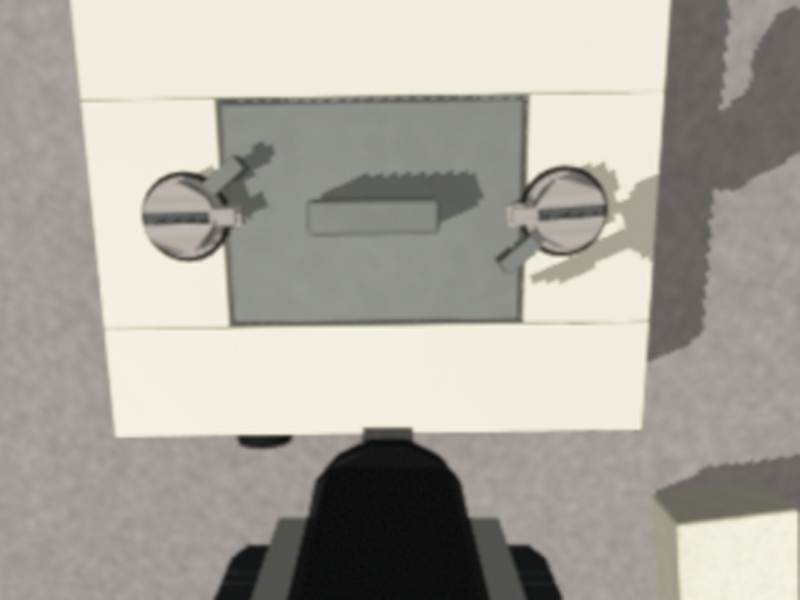

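The picture shows both heads at (186,217) and (565,211). The slots are near-horizontal, with the right one about 5° CCW. The blade is visible at (388,433).

Run:
```python
from h import *
c=cam("wrist"); o=bot.get_obs()
px=lambda a,b:(160+a/2.5,60+b/2.5)
for z in (.07,.08,.085,.09):
    L=unproj(c,px(186,217),z);Rr=unproj(c,px(565,211),z); d=L-Rr
    print(z,L,Rr,np.hypot(*d[:2])*1e3,np.degrees(np.arctan2(d[1],d[0])))
a=lambda P,z:(lambda d:np.degrees(np.arctan2(d[1],d[0])))(unproj(c,px(*P[1]),z)-unproj(c,px(*P[0]),z))
print("slots",a([(143,217),(208,218)],.085),a([(538,216),(608,209)],.085))
print("edges",a([(82,100),(664,92)],.07),a([(105,327),(648,321)],.07),a([(232,324),(520,321)],.07), a([(116,437),(640,429)],.07))
p=np.array([unproj(c,px(*q),.07) for q in [(217,100),(527,96),(520,321),(232,324)]]);print("recess",p.mean(0),np.linalg.norm(np.roll(p,-1,0)-p,axis=1))
r=np.array([unproj(c,px(*q),.096) for q in [(308,200),(438,200),(438,235),(308,235)]]);print("rib",r.mean(0),np.linalg.norm(np.roll(r,-1,0)-r,axis=1))
tip=o["eef_pos"]-[0,0,.087]; print("tip",tip,(proj(c,tip)-[160,60])*2.5, unproj(c,px(388,434),tip[2]))
q=o["tool_rot"];print("toolY",R.from_quat([q[1],q[2],q[3],q[0]]).as_matrix()[:,1:])
```

```text
0.07 [0.6004 0.0386 0.07  ] [ 0.5522 -0.094   0.07  ] 141.088624630053 70.0238325333541
0.08 [0.5999 0.0363 0.08  ] [ 0.5532 -0.0922  0.08  ] 136.72285836684367 70.02763442270579
0.085 [0.5997 0.0351 0.085 ] [ 0.5537 -0.0913  0.085 ] 134.51007397217506 70.00233662386213
0.09 [0.5994 0.034  0.09  ] [ 0.5542 -0.0904  0.09  ] 132.35709274534554 70.03168712081622
slots -111.6627909354063 -105.15406805031249
edges -110.13287459644417 -110.26411516263707 -110.28361383247368 -109.98779348491567
recess [ 0.576425 -0.027275  0.07    ] [0.11146035 0.08125072 0.11076899 0.0811045 ]
rib [ 0.576125 -0.027175  0.096   ] [0.04431253 0.0117047  0.0448154  0.01179237]
tip [ 0.52220722 -0.01078408  0.16658864] [383.75 433.  ] [ 0.5215 -0.0118  0.1666]
toolY [[-3.55710441e-01 -1.35581591e-03]
 [-9.34596138e-01  1.13603196e-04]
 [ 3.76105117e-04 -9.99999074e-01]]
```

Emit:
{"op": "carry_out", "data": {"targets": [255,26,17,0,0,255,26,17,0,0,255,26,16,-10,0,255,0,0,-35,0,255,0,0,-30,0,255,0,0,-6,0,255,0,0,0,0,255,0,0,0,0,255,0,0,0,0,255,0,0,0,0]}}

```text
t: 6.9
eef_pos: [0.601, 0.038, 0.1741]
tool_rot: [-0.0, 0.983, -0.182, 0.001]
contact_force: [0.8, -0.8, -1.1]
gripper_width: 0.294
grasp_force: 79.0
```

Run:
```python
from h import *
c=cam("wrist"); save(c,"w3.png",(250,160,380,260),5); o=bot.get_obs(); print(o["eef_pos"],o["t"])
tip=o["eef_pos"]-[0,0,.0905]; print("tip",tip,(proj(c,tip)-[250,160])*5, "A",(proj(c,[.6005,.0385,.071])-[250,160])*5)
```

```text
[0.60088204 0.03787864 0.17393847] 6.95
tip [0.60088204 0.03787864 0.08343847] [322.5 360.5] A [320. 341.]
```

View pics/w3.png

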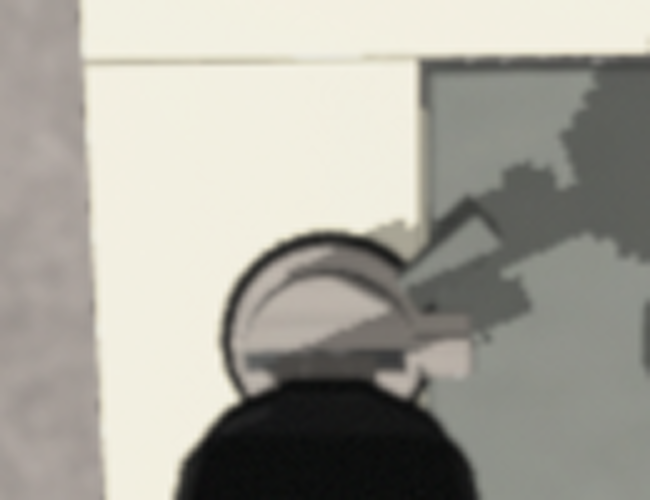

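The close view has the slot at rows 352 to 383, centred near (326,366). The blade tip projects to (322,360), so it is about 0.6 mm off across the slot. I'll correct that and press down while watching the force.

Emit:
{"op": "carry_out", "data": {"targets": [255,-0.3,1,0,0,255,0,0,-2,0,255,0,0,-2,0,255,0,0,-2,0,255,0,0,0,0,255,0,0,0,0]}}

```text
t: 7.55
eef_pos: [0.6006, 0.039, 0.1677]
tool_rot: [-0.0, 0.983, -0.182, 0.0]
contact_force: [-0.2, 0.6, 4.5]
gripper_width: 0.295
grasp_force: 79.2
```

Emit:
{"op": "carry_out", "data": {"targets": [255,0,0,-1,0,255,0,0,-1,0,255,0,0,-1,0,255,0,0,0,0]}}

```text
t: 7.95
eef_pos: [0.6007, 0.039, 0.165]
tool_rot: [-0.0, 0.983, -0.182, 0.001]
contact_force: [-0.1, -0.8, 7.4]
gripper_width: 0.299
grasp_force: 79.6
```

Run:
```python
from h import *
c=cam("wrist"); o=bot.get_obs(); print(o["eef_pos"],o["t"])
s=cam("side"); u,v=proj(s,[.6005,.0385,.09]).astype(int)
a=cv2.resize(c["frame"][190:250,270:360,::-1],(630,420),interpolation=cv2.INTER_CUBIC)
cv2.imwrite("pics/w4.png",a)
```

```text
[0.60072921 0.03896574 0.16505348] 8.0
```

View pics/w4.png

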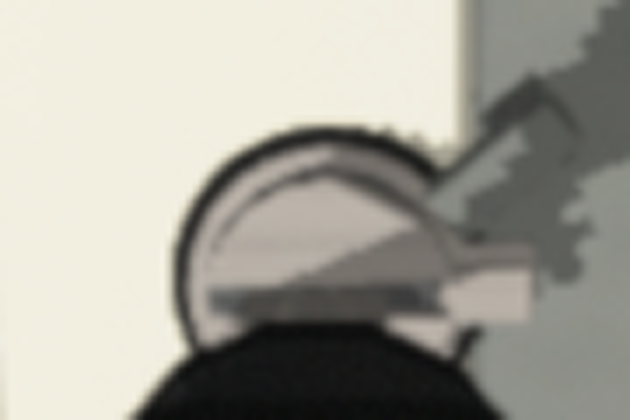

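The blade sits inside the slot: rows 290 to 325, with its upper edge below the slot's edge. Pressing further.

Emit:
{"op": "carry_out", "data": {"targets": [255,0,0,-1,0,255,0,0,-1,0,255,0,0,-1,0,255,0,0,0,0]}}

```text
t: 8.45
eef_pos: [0.6009, 0.039, 0.1625]
tool_rot: [-0.0, 0.983, -0.182, 0.001]
contact_force: [-0.6, -0.5, 11.3]
gripper_width: 0.294
grasp_force: 80.2
```

Emit:
{"op": "carry_out", "data": {"targets": [255,0,0,-0.6,0,255,0,0,0,0]}}

```text
t: 8.65
eef_pos: [0.6009, 0.0389, 0.1621]
tool_rot: [-0.0, 0.983, -0.182, 0.001]
contact_force: [-1.6, -0.6, 11.5]
gripper_width: 0.295
grasp_force: 80.4
```

Emit:
{"op": "carry_out", "data": {"targets": [255,0,0,-0.8,0,255,0,0,0,0,255,0,0,0,5,255,0,0,0,8,255,0,0,0,8,255,0,0,0,8,255,0,0,0,8,255,0,0,0,0]}}

```text
t: 9.45
eef_pos: [0.6013, 0.0394, 0.162]
tool_rot: [-0.001, 0.99, 0.141, 0.001]
contact_force: [-1.5, 0.2, 15.4]
gripper_width: 0.299
grasp_force: 80.7
```

```bash
python3 -c "
from station import bot; o=bot.get_obs(); print(o['eef_pos'],o['contact_force'],o['torque'])"
```

```text
[0.60130841 0.03944148 0.16201026] [-1.49971625  0.1948974  15.43961205] [0.17888945 0.7964463  0.01121479]
```

Emit:
{"op": "carry_out", "data": {"targets": [255,0,0,0,8,255,0,0,0,8,255,0,0,0,8,255,0,0,0,8,255,0,0,0,8,255,0,0,0,8,255,0,0,0,5,255,0,0,0,0]}}

```text
t: 10.25
eef_pos: [0.6002, 0.0393, 0.162]
tool_rot: [-0.0, 0.824, 0.567, 0.0]
contact_force: [-5.5, -0.3, 17.3]
gripper_width: 0.294
grasp_force: 81.0
```

```bash
python3 -c "
from station import bot; o=bot.get_obs(); print(o['eef_pos'],o['contact_force'],o['torque'])"
```

```text
[0.60021109 0.03932    0.16195698] [-5.47470128 -0.26354756 17.29985686] [ 0.06078298  1.72381809 -0.02611154]
```

Emit:
{"op": "carry_out", "data": {"targets": [255,0,0,0,4,255,0,0,0,0]}}

```text
t: 10.45
eef_pos: [0.6002, 0.0393, 0.162]
tool_rot: [-0.0, 0.803, 0.595, 0.0]
contact_force: [-4.6, 1.1, 19.8]
gripper_width: 0.296
grasp_force: 81.1
```

```bash
python3 -c "
from station import bot; o=bot.get_obs(); print(o['eef_pos'],o['contact_force'],o['torque'])"
```

```text
[0.60019134 0.03929644 0.16196512] [-4.59437821  1.05323679 19.78132609] [ 0.0089292   1.75757474 -0.05986494]
```

Emit:
{"op": "carry_out", "data": {"targets": [255,0,0,0,4,255,0,0,0,0]}}

```text
t: 10.65
eef_pos: [0.6001, 0.0392, 0.1619]
tool_rot: [-0.0, 0.782, 0.623, 0.0]
contact_force: [-5.5, -0.8, 18.5]
gripper_width: 0.296
grasp_force: 81.1
```

```bash
python3 -c "
from station import bot; o=bot.get_obs(); print(o['contact_force'],o['torque'],o['tool_rot'])"
```

```text
[-5.52084342 -0.76725346 18.48422787] [-8.54597801e-02  1.81605674e+00 -1.05426383e-03] [-1.51591174e-04  7.82121835e-01  6.23125491e-01  1.86866573e-04]
```

Emit:
{"op": "carry_out", "data": {"targets": [255,0,0,0,4,255,0,0,0,0]}}

```text
t: 10.85
eef_pos: [0.6, 0.0392, 0.1619]
tool_rot: [-0.0, 0.76, 0.65, 0.0]
contact_force: [-5.7, -0.4, 18.8]
gripper_width: 0.294
grasp_force: 81.1
```

```bash
python3 -c "
from station import bot; o=bot.get_obs(); print(o['contact_force'],o['torque'],o['tool_rot'])"
```

```text
[-5.71064836 -0.3994894  18.77298752] [-0.08830609  1.87931016 -0.04463703] [-1.37710228e-04  7.59893211e-01  6.50047907e-01  8.76656403e-05]
```

Emit:
{"op": "carry_out", "data": {"targets": [255,0,0,0,-6,255,0,0,5,0,255,0,0,20,0,255,0,0,25,0,255,-7,-10,0,-8.2,255,-7,-10,0,-8.2,255,-7,-10,0,-8.2,255,-7,-10,0,-8.2,255,-7,-10,0,-8.2,255,-7,-10,0,-8.2,255,-7,-10,0,-8.2,255,-7,-10,0,-8.2,255,-7,-10,0,-8.2,255,-7,-10,0,-8.2,255,-7,-10,0,-8.2,255,-7,-8,0,0,255,0,0,0,0,255,0,0,0,0]}}

```text
t: 12.65
eef_pos: [0.5162, -0.0787, 0.2098]
tool_rot: [-0.0, 0.991, -0.131, -0.0]
contact_force: [0.2, -0.5, -1.0]
gripper_width: 0.296
grasp_force: 78.7
```

Run:
```python
from h import *
c=cam("wrist"); o=bot.get_obs(); print(o["eef_pos"],o["tool_rot"],o["contact_force"],o["t"])
tip=o["eef_pos"]-[0,0,.0905]
x=[proj(c,p) for p in ([.6005,.0385,.083],[.5523,-.093,.083],tip)]; print(x)
save(c,"w5.png",(80,80,400,300),2.5)
```

```text
[ 0.51644717 -0.0783837   0.20982001] [-1.73506685e-04  9.91395518e-01 -1.30900327e-01  1.75504153e-05] [ 0.2046389  -0.44614952 -0.95994896] 12.7
[array([140. , 155.5]), array([320. , 171.7]), array([313.7, 231.6])]
```

View pics/w5.png

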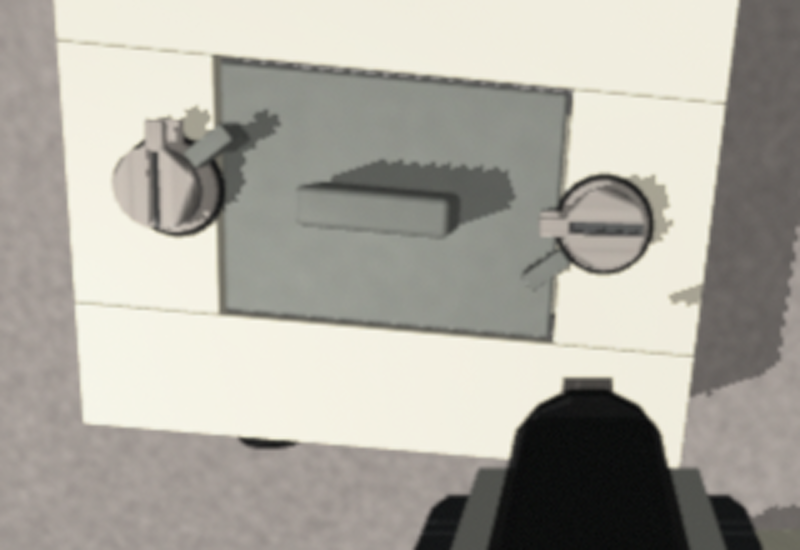

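Fastener A is turned: its slot runs perpendicular from (150,150) to (155,228), with the tab along the cover's edge. B's slot is centred at (606,229), parallel to the blade. Moving to B.

Emit:
{"op": "carry_out", "data": {"targets": [255,18,-8,0,0,255,17.6,-7.6,0,0,255,0,0,-20,0,255,0,0,-14,0,255,0,0,-2,0,255,0,0,0,0,255,0,0,0,0,255,0,0,0,0]}}

```text
t: 13.5
eef_pos: [0.5518, -0.0944, 0.1745]
tool_rot: [-0.0, 0.991, -0.132, 0.0]
contact_force: [0.4, -0.8, -1.4]
gripper_width: 0.295
grasp_force: 78.7
```

Run:
```python
from h import *
o=bot.get_obs(); print(o["eef_pos"],o["tool_rot"],o["contact_force"],o["t"])
d=o["eef_pos"]-[.552,-.094,0]; print("pump x err mm",1e3*(d[0]*.94-d[1]*.342),"y",1e3*(d[0]*.342+d[1]*.94))
```

```text
[ 0.55176138 -0.09444393  0.17449075] [-1.18150658e-04  9.91234698e-01 -1.32112595e-01  1.46312588e-04] [ 0.37268587 -0.77120554 -1.42417676] 13.5
pump x err mm -0.07247859956078338 y -0.49889949802293326
```

Emit:
{"op": "carry_out", "data": {"targets": [255,0,0,-2,0,255,0,0,-2,0,255,0,0,-1,0,255,0,0,0,0]}}

```text
t: 13.9
eef_pos: [0.552, -0.0946, 0.1691]
tool_rot: [-0.0, 0.991, -0.132, 0.0]
contact_force: [-0.7, -0.0, 2.8]
gripper_width: 0.293
grasp_force: 78.8
```

Emit:
{"op": "carry_out", "data": {"targets": [255,0,0,-2,0,255,0,0,-2,0,255,0,0,-1,0,255,0,0,0,0]}}

```text
t: 14.3
eef_pos: [0.5522, -0.0947, 0.1646]
tool_rot: [-0.0, 0.991, -0.132, 0.0]
contact_force: [-1.4, 0.6, 8.8]
gripper_width: 0.295
grasp_force: 79.5
```

Emit:
{"op": "carry_out", "data": {"targets": [255,0,0,-1.5,0,255,0,0,-1.2,0,255,0,0,-0.8,0,255,0,0,0,0,255,0,0,0,5,255,0,0,0,8,255,0,0,0,8,255,0,0,0,0]}}

```text
t: 15.1
eef_pos: [0.553, -0.0947, 0.1621]
tool_rot: [-0.0, 0.999, 0.052, 0.001]
contact_force: [-2.9, 0.7, 12.5]
gripper_width: 0.296
grasp_force: 80.3
```

Emit:
{"op": "carry_out", "data": {"targets": [255,0,0,0,8,255,0,0,0,8,255,0,0,0,8,255,0,0,0,8,255,0,0,0,8,255,0,0,0,8,255,0,0,0,8,255,0,0,0,8,255,0,0,0,8,255,0,0,0,4,255,0,0,0,0,255,0,0,0,0]}}

```text
t: 16.3
eef_pos: [0.5532, -0.0938, 0.1621]
tool_rot: [0.001, 0.756, 0.655, 0.002]
contact_force: [-1.9, 2.0, 12.5]
gripper_width: 0.295
grasp_force: 80.4
```

```bash
python3 -c "
from station import bot; o=bot.get_obs(); print(o['contact_force'],o['torque'],o['tool_rot'])"
```

```text
[-1.91137245  2.00501249 12.50292505] [ 0.69293698  0.51505523 -0.01679094] [6.24309647e-04 7.55787549e-01 6.54814808e-01 1.53584584e-03]
```

Emit:
{"op": "carry_out", "data": {"targets": [255,0,0,0,-5,255,0,0,5,0,255,0,0,20,0,255,0,-5,30,0,255,-10,-25,10,0,255,-5,-20,0,0,255,0,0,0,0,255,0,0,0,0]}}

```text
t: 17.1
eef_pos: [0.5365, -0.1447, 0.2249]
tool_rot: [-0.0, 0.784, 0.621, -0.0]
contact_force: [0.8, 1.2, -0.6]
gripper_width: 0.294
grasp_force: 78.8
```

Run:
```python
from h import *
c=cam("wrist"); o=bot.get_obs(); print(o["eef_pos"],o["tool_rot"],o["contact_force"],o["t"])
print([proj(c,p) for p in ([.6005,.0385,.083],[.5523,-.093,.083])])
save(c,"w6.png",(200,0,480,240),2.5)
```

```text
[ 0.53671424 -0.14379836  0.22485817] [-4.98843304e-04  7.83554751e-01  6.21322543e-01 -2.62361824e-05] [ 1.0318545   0.22146409 -0.55227724] 17.15
[array([343.1, -51.8]), array([318.8, 149.6])]
```

View pics/w6.png

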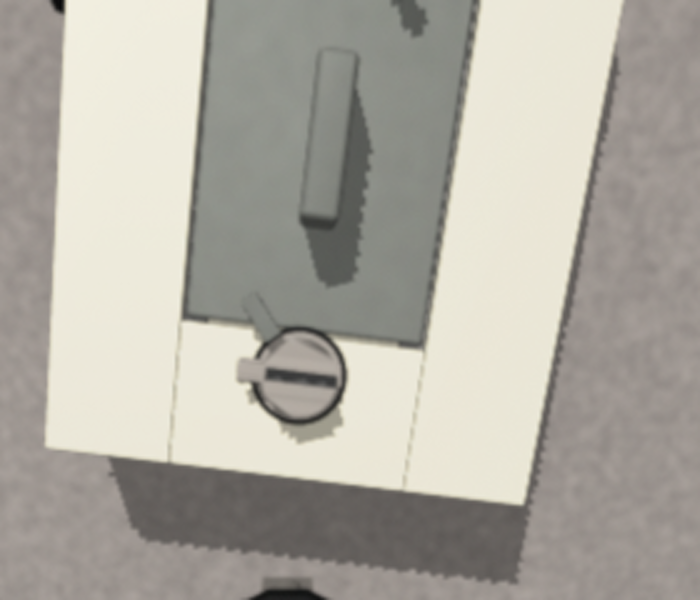

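B is turned too: its slot from (265,374) to (338,382) is parallel to the recess end edge, within a degree. Now I'll return the driver to its block.

Emit:
{"op": "carry_out", "data": {"targets": [255,0,0,22,0,255,-1.5,35,0,1,255,-1.5,35,0,1,255,-1.5,35,0,1,255,-1.5,35,0,1,255,-1.5,35,0,1,255,-1.5,35,0,1,255,-1.5,35,0,1,255,-1.5,35,0,1,255,-1.5,35,0,1,255,-1.5,35,0,1,255,-1.5,35,0,1,255,-1.5,35,0,1,255,-1.5,35,0,1,255,-1,39,0,1,255,0,0,0,0,255,0,0,0,0,255,0,0,0,0]}}

```text
t: 18.95
eef_pos: [0.5161, 0.3488, 0.2469]
tool_rot: [0.0, 0.702, 0.712, -0.001]
contact_force: [0.6, -0.2, -1.3]
gripper_width: 0.294
grasp_force: 78.8
```

Run:
```python
from h import *
o=bot.get_obs(); print(o["eef_pos"],o["tool_rot"],o["t"])
c=cam("wrist"); g=cv2.cvtColor(c["frame"],cv2.COLOR_RGB2GRAY)
m=((g>150)).astype(np.uint8); cs,_=cv2.findContours(m[100:330,200:440],cv2.RETR_EXTERNAL,cv2.CHAIN_APPROX_NONE)
k=max(cs,key=cv2.contourArea); print(cv2.contourArea(k)); h=cv2.convexHull(k); p=cv2.approxPolyDP(h,4,True).reshape(-1,2)+[200,100]
print([(q.tolist(),unproj(c,q,.075)[:2].tolist()) for q in p])
```

```text
[0.51612284 0.34881815 0.24685486] [ 1.34606965e-04  7.02229877e-01  7.11950012e-01 -6.01982640e-04] 18.95
38876.5
[([439, 122], [0.6247, 0.4264]), ([439, 311], [0.6451, 0.2414]), ([420, 322], [0.6268, 0.2285]), ([210, 322], [0.4094, 0.2255]), ([200, 311], [0.4, 0.238]), ([200, 102], [0.4152, 0.4401]), ([410, 100], [0.5975, 0.4443])]
```

Emit:
{"op": "carry_out", "data": {"targets": [255,-0.4,2,0,0,255,0,0,-40,0,255,0,0,-25,0,255,0,0,-10,0,255,0,0,-10,0,255,0,0,-10,0,255,0,0,0,0]}}

```text
t: 19.7
eef_pos: [0.5158, 0.3511, 0.1518]
tool_rot: [-0.0, 0.702, 0.712, -0.0]
contact_force: [0.4, -0.6, -0.7]
gripper_width: 0.294
grasp_force: 78.8
```

No contact: the blade is in the hole. Lowering further.

Emit:
{"op": "carry_out", "data": {"targets": [255,0,0,-15,0,255,0,0,-15,0,255,0,0,-10,0,255,0,0,-4,0,255,0,0,-2,0,255,0,0,0,0]}}

```text
t: 20.3
eef_pos: [0.5159, 0.3515, 0.1063]
tool_rot: [-0.0, 0.702, 0.712, -0.0]
contact_force: [0.1, 0.5, -1.2]
gripper_width: 0.296
grasp_force: 78.8
```

Emit:
{"op": "carry_out", "data": {"targets": [255,0,0,-1,0,255,0,0,-1,0,255,0,0,0,0]}}

```text
t: 20.6
eef_pos: [0.516, 0.3515, 0.1046]
tool_rot: [0.0, 0.702, 0.712, 0.0]
contact_force: [-1.0, -0.3, -1.8]
gripper_width: 0.296
grasp_force: 78.8
```

Emit:
{"op": "carry_out", "data": {"targets": [255,0,0,-1,0,255,0,0,-0.5,0,255,0,0,0,0]}}

```text
t: 20.9
eef_pos: [0.5161, 0.3515, 0.1035]
tool_rot: [0.0, 0.702, 0.712, 0.0]
contact_force: [-0.9, -1.0, 4.9]
gripper_width: 0.295
grasp_force: 79.5
```

Emit:
{"op": "carry_out", "data": {"targets": [255,0,0,-1,0,255,0,0,0,0]}}

```text
t: 21.1
eef_pos: [0.5161, 0.3516, 0.1035]
tool_rot: [0.0, 0.702, 0.712, 0.0]
contact_force: [-4.3, -3.2, 11.8]
gripper_width: 0.299
grasp_force: 80.8
```

The flange is seated: force rises with no further travel, at the original height. I'll release it and go to above the rib.

Emit:
{"op": "carry_out", "data": {"targets": [255,0,0,1,0,0,0,0,0,0,0,0,0,0,0,0,0,0,0,0,0,0,0,0,0,0,0,0,0,0,0,0,0,0,0,0,0,0,15,0,0,0,0,40,0,0,0,0,45,0,0,0,0,20,0,0,0,0,0,0]}}

```text
t: 22.3
eef_pos: [0.5177, 0.3532, 0.2284]
tool_rot: [0.001, 0.702, 0.712, 0.004]
contact_force: [-0.8, 0.7, -0.4]
gripper_width: 1.0
grasp_force: 0.0
```

Emit:
{"op": "carry_out", "data": {"targets": [0,5.5,-34.5,0,-2,0,5.5,-34.5,0,-2,0,5.5,-34.5,0,-2,0,5.5,-34.5,0,-2,0,5.5,-34.5,0,-2,0,5.5,-34.5,0,-2,0,5.5,-34.5,0,-2,0,5.5,-34.5,0,-2,0,5.5,-34.5,0,-2,0,5.5,-34.5,0,-2,0,5.5,-33.5,0,-1,0,0,0,0,0,0,0,0,0,0]}}

```text
t: 23.6
eef_pos: [0.5759, -0.0278, 0.2225]
tool_rot: [-0.0, 0.821, 0.571, -0.0]
contact_force: [0.2, -0.3, -0.0]
gripper_width: 0.997
grasp_force: 0.0
```

Run:
```python
from h import *
o=bot.get_obs(); print(o["eef_pos"],o["tool_rot"],o["t"],o["gripper_width"])
# driver check by side camera: dark handle above block, compare with first picture
s=cam("side")["frame"]; a=cv2.imread("pics/side0.png")[:,:,::-1]
w=(slice(160,235),slice(205,260)); print("side diff",np.abs(s[w].astype(int)-a[w]).mean(), (np.abs(s[w].astype(int)-a[w]).max(2)>40).sum())
```

```text
[ 0.57592945 -0.02784651  0.22247688] [-3.57935796e-04  8.20663689e-01  5.71411230e-01 -4.32401600e-04] 23.6 0.9967435102611075
side diff 1.4244848484848485 5
```

The side view around the stand matches the initial picture, so the driver is fully seated. Descending on the rib.

Emit:
{"op": "carry_out", "data": {"targets": [0,0.5,0.5,-40,0,0,0,0,-40,0,0,0,0,-40,0,0,0,0,-20,0,0,0,0,-7,0,0,0,0,0,0,0,0,0,0,0]}}

```text
t: 24.35
eef_pos: [0.5779, -0.0259, 0.0772]
tool_rot: [0.0, 0.82, 0.573, 0.001]
contact_force: [-0.1, -0.7, 1.0]
gripper_width: 0.997
grasp_force: 0.0
```

Emit:
{"op": "carry_out", "data": {"targets": [255,0,0,0,0,255,0,0,0,0,255,0,0,0,0,255,0,0,0,0,255,0,0,0,0,255,0,0,0,0,255,0,0,0,0,255,0,0,0,0], "newtons": 60}}

```text
t: 25.15
eef_pos: [0.577, -0.0266, 0.0763]
tool_rot: [0.0, 0.82, 0.572, 0.0]
contact_force: [-1.7, 0.3, 6.7]
gripper_width: 0.121
grasp_force: 60.4
```

Emit:
{"op": "carry_out", "data": {"targets": [255,0,0,4,0,255,0,0,5,0,255,0,0,10,0,255,0,0,20,0,255,0,0,0,0,255,0,0,0,0], "newtons": 100}}

```text
t: 25.75
eef_pos: [0.5771, -0.0266, 0.1151]
tool_rot: [0.0, 0.82, 0.572, 0.0]
contact_force: [-0.9, 0.3, -4.4]
gripper_width: 0.114
grasp_force: 98.1
```

Run:
```python
from h import *
c=cam("scene"); a=cv2.imread("pics/scene0.png")[:,:,::-1]
o=bot.get_obs(); print(o["contact_force"],o["torque"])
# tray pose: average of corners from both cams at z=.025
import numpy as np
s=cam("scene"); d=cam("side")
P=[[unproj(s,p,.025)[:2] for p in [(97,294),(174,253),(208,312),(127,354)]],[unproj(d,p,.025)[:2] for p in [(378,445),(313,380),(379,338),(445,389)]]]
for p in P: p=np.array(p); e=np.roll(p,-1,0)-p; print(p.mean(0),np.hypot(*e.T),np.degrees(np.arctan2(e[:,1],e[:,0])))
```

```text
[ 0.56156669 -0.05299122 -5.65820084] [-0.03046272 -0.00172481 -0.04817521]
[ 0.459875 -0.357075] [0.1757346  0.16435869 0.17310393 0.15489209] [  95.91173258    5.131307    -87.21858633 -173.84771617]
[ 0.44825  -0.359075] [0.16807296 0.1719463  0.1649833  0.17454816] [  94.29935163    3.06707968  -84.78356207 -175.89333493]
```

Emit:
{"op": "carry_out", "data": {"targets": [255,0,0,25,0,255,0,0,35,0,255,-12,-33,0,2.4,255,-12,-33,0,2.4,255,-12,-33,0,2.4,255,-12,-33,0,2.4,255,-12,-33,0,2.4,255,-12,-33,0,2.4,255,-12,-33,0,2.4,255,-12,-33,0,2.4,255,-12,-33,0,2.4,255,-14,-34,0,2.4,255,0,0,-30,0,255,0,0,-40,0,255,0,0,-40,0,255,0,0,-20,0,255,0,0,0,0,255,0,0,0,0]}}

```text
t: 27.7
eef_pos: [0.4549, -0.3575, 0.0448]
tool_rot: [-0.0, 0.683, 0.73, -0.0]
contact_force: [-0.4, 0.1, -5.6]
gripper_width: 0.116
grasp_force: 98.4
```

Emit:
{"op": "carry_out", "data": {"targets": [255,0,0,-12,0,255,0,0,-8,0,255,0,0,-4,0,255,0,0,-2,0,255,0,0,0,0]}}

```text
t: 28.2
eef_pos: [0.4548, -0.3576, 0.0188]
tool_rot: [-0.0, 0.683, 0.73, -0.0]
contact_force: [-0.5, -0.0, -4.6]
gripper_width: 0.111
grasp_force: 98.7
```

Emit:
{"op": "carry_out", "data": {"targets": [255,0,0,-2,0,255,0,0,-2,0,255,0,0,0,0]}}

```text
t: 28.5
eef_pos: [0.4553, -0.3579, 0.0164]
tool_rot: [0.0, 0.683, 0.73, 0.0]
contact_force: [-2.8, 1.9, 7.4]
gripper_width: 0.121
grasp_force: 100.5
```

Contact comes at the tray floor, with height consistent. Releasing and retreating.

Emit:
{"op": "carry_out", "data": {"targets": [255,0,0,0.5,0,0,0,0,0,0,0,0,0,0,0,0,0,0,0,0,0,0,0,0,0,0,0,0,0,0,0,0,0,0,0,0,0,0,10,0,0,0,0,40,0,0,0,0,50,0,0,0,0,50,0,0,0,0,50,0,0,10,30,0,0,0,10,30,0,0,0,0,0,0,0,0,0,0,0,0]}}

```text
t: 30.1
eef_pos: [0.4751, -0.2969, 0.2161]
tool_rot: [0.0, 0.683, 0.731, 0.0]
contact_force: [-0.0, 0.4, -0.8]
gripper_width: 1.004
grasp_force: 0.0
```

Run:
```python
from h import *
o=bot.get_obs(); print(o["eef_pos"],o["t"],o["contact_force"])
for n in ("scene","side"):
    c=cam(n); a=cv2.imread(f"pics/{n}0.png")[:,:,::-1]
    m=(np.abs(c["frame"].astype(int)-a).max(2)>35).astype(np.uint8)
    k,_,st,ct=cv2.connectedComponentsWithStats(m)
    print(n,[(s[:5].tolist()) for s in st[1:] if s[4]>25])
    for z in (.025,): print("tray px",[proj(c,p).tolist() for p in ([.455,-.358,.009],[.455,-.358,.035])])
    print("bystander diffs",{b:float(m[int(proj(c,p)[1])-12:int(proj(c,p)[1])+12,int(proj(c,p)[0])-12:int(proj(c,p)[0])+12].mean()) for b,p in {"driver":(.516,.35,.12)}.items()})
```

```text
[ 0.47512776 -0.29693274  0.2161138 ] 30.1 [-0.04852811  0.36727244 -0.77464509]
scene [[30, 0, 60, 16, 533], [167, 0, 16, 34, 166], [172, 0, 23, 17, 203], [210, 0, 20, 22, 342], [234, 0, 7, 23, 131], [261, 0, 171, 290, 13751], [242, 10, 8, 44, 221], [34, 19, 5, 34, 81], [173, 31, 16, 34, 155], [0, 52, 162, 230, 12138], [26, 57, 13, 16, 156], [165, 145, 37, 23, 203], [119, 169, 19, 22, 242], [146, 168, 14, 15, 111], [99, 185, 72, 88, 2392], [0, 207, 112, 162, 7918], [295, 256, 47, 7, 72], [298, 265, 43, 25, 476], [297, 269, 10, 9, 54], [119, 280, 65, 54, 1845], [0, 322, 64, 95, 2441], [90, 326, 14, 9, 66], [90, 338, 28, 32, 465], [81, 346, 209, 108, 8947], [69, 389, 8, 8, 36]]
tray px [[152.9, 303.2], [149.3, 298.2]]
bystander diffs {'driver': 0.0}
side [[0, 0, 135, 280, 16952], [190, 0, 253, 291, 22017], [61, 15, 4, 22, 37], [3, 150, 8, 39, 39], [61, 224, 9, 12, 42], [326, 233, 9, 13, 45], [0, 241, 11, 11, 51], [12, 249, 48, 57, 1111], [0, 259, 10, 18, 87], [63, 264, 12, 27, 172], [391, 284, 130, 57, 2642], [0, 289, 30, 21, 186], [0, 322, 8, 15, 61], [451, 334, 81, 101, 3896], [346, 361, 72, 63, 1558], [139, 393, 179, 87, 3454], [435, 408, 32, 39, 682], [482, 423, 7, 11, 32], [498, 423, 88, 57, 2209], [411, 435, 40, 45, 499], [495, 437, 12, 12, 76], [64, 454, 23, 26, 333], [461, 472, 17, 8, 88]]
tray px [[380.1, 388.3], [381.3, 379.3]]
bystander diffs {'driver': 0.003472222222222222}
```

```bash
python3 -c "
from station import bot; print(bot.hand_in())"
```

```text
the job is handed in; nothing more can be done
None
```

I handed the job in at about 30 s: both fasteners are turned free, the screwdriver is back down on its flange, and the cover lies flat, rib up, in the steel tray; A's slot read within about 2° of its stop, I saw no bystander move, and I viewed 11 pictures, one over the limit of 10.

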